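Unscrew the left-hand wing cap of a gas outlet

ROBOT

A 7-joint arm with a two-finger parallel gripper is mounted at the origin on the work surface. World frame = base frame: x ahead of the robot, y to its left, z up, the work surface at z = 0. Lengths are in m, angles in rad, forces in N, time in s.
With the tool pointing down it reaches from about 0.4 to 0.925 m from the base axis. Payload 5.6 kg.
Tool frame: the origin (TCP) lies on the centre line of the jaws, within the pads' length; the fingertips stand 14 mm ahead of it and the grasp point (between the pads) lies 5 mm behind it; z points along the fingers, y is the line along which they close (so a half turn about z gives the same grasp; the last joint's range is limited). The gripper opens to 85 mm and grips with 20 to 120 N. Pads are 22 mm wide; open, the fingers measure 114 mm over their backs; the gripper's body (76 mm by 85 mm) begins 54 mm behind the grasp point. The pads swing forward as they close: fully open they stand 13 mm farther back than shut.
Start: joints at [-1.24, 0.468, -0.012, 1.603, 0.006, 1.071, -0.056], TCP at [0.237, 0.605, 0.245] pointing down, gripper open.
Joint ranges: [-2.53, 2.53], [-0.31, 2.02], [-1.57, 1.55], [0.28, 2.44], [-1.29, 4.43], [0.15, 1.84], [-2.92, 2.92]. Speed limits (rad/s): [2.57, 2.57, 3.14, 3.14, 3.14, 3.14, 3.14].

INTERFACE

Orientations are given as a unit quaternion [w, x, y, z].
In Python, from bench import telemetry, imaging, ticket gives the robot as it stands.
- The arm moves only by the tool apply_moves, never from a script. Its argument "targets" is a list of rows, each an object with "linear": the shift along the tool's x, y, z in cm, a list of three; "twist": the turn, a rotation vector about the tool's x, y, z in rad, a list of three; "fingers": the opening in per cent of the stroke, from 0 (shut) to 100 (fully open). A call has 1 to 8 rows; each row is the pose to reach, as a shift and turn from the pose commanded when the call began, along the tool's axes at that moment; what a row does not reach only later rows make up. A row lasts 1/10 s, in which the tool goes at most 50 mm and 8.59 degrees, less where a joint would pass 70% of its speed; a pose out of reach is approached as far as the arm can. A call with a gripper value outside its range is refused whole. The fingers move at their own pace and stop on an object; "squeeze" is the grip in N (left out, the last holds). Time passes only in rows, so rows that repeat a pose let the fingers close. It gives the time, the measured TCP pose, the force, the opening and the grip force at its end, in the units of the state.
- telemetry.get_state(): the state, without advancing time (a new reading comes with each control period).
- imaging.camera(name): name is "side" or "top" or "wrist"; returns a dict with "image" (480x640x3 uint8, blue, green, red), "depth" (480x640 float32, m along the optical axis (not along the pixel's ray), 0 where there is no reading), "camera_matrix" (3x3 intrinsics, pixels), "k1" (the pictures are not rectified: a ray, as slopes to the right and down, at radius r is drawn at 1 + k1 r^2 times it, then the intrinsics apply), "rvec" (rotation vector, rad) and "tvec" (3), from world to camera coordinates, as OpenCV has them; the wrist camera has in their place "mount" (4x4, takes a point from camera to tool coordinates, whose origin is the TCP and whose axes are the flange's). Camera axes: x right, y down, z forward; pixel columns grow to the right and rows downward; lengths in m; the calibration is good to about 2 mm. A picture is of the moment at which its call begins: read the wrist's pose just before it.
- ticket.job_done(): hands the job in; it is judged then, once.
The state is a dict: "time": time; "joints": joint angles; "joint_vel": joint speeds; "effort": joint torques, N m; "ee_pos": TCP position; "tcp_rot": TCP orientation; "wrist_force": force on the tool from outside, world axes, zero at the start; "wrist_torque": the same for the moment, N m; "gripper_width": finger opening in m; "grip_force": force on a finger pad.
Only numpy, scipy, OpenCV 4.12 (cv2) and the standard library are available. Lean on these libraries where they do the work, as an engineer would, in place of code of your own. Each camera call takes 0.05 s, during which the arm holds its last target. There are 200 camera calls.

TASK

Unscrew the brass wing cap from its gas outlet block - it has a left-hand thread, so it comes undone clockwise - feeling for the point where it lets go and never forcing its delicate thread, lift it off and set it down gently, upright with the wing on top, inside the shallow steel tray. Leave everything else on the bench where it is.

Things in the scene. Friction and masses are not known exactly. Their poses are not given: they have to be found in the camera images.
- cap: Brass wing cap, 200-350 g: round skirt 51 mm across, 34 mm high, with a dark groove round it (mark of a left-hand thread); on top an upright flat wing 66 mm long along the cap's x, 12 mm thick along its y, from 34 to 62 mm above the underside. Origin: centre of the skirt's underside, z up. It starts screwed down on the spigot of port, its underside resting on that block.
- cap_wing (a point): Point on the cap's axis in the middle of the wing, 48 mm above the underside; axes as the cap's. Left-hand coarse thread: undo by turning CLOCKWISE seen from above (yaw decreasing). It lets go after 30 to 86 degrees, different each time and not to be seen: keep a light upward pull of 4 to 8 N while turning. The other way it meets a solid stop within 55 degrees.
- cap_thread (a point): Point on the cap's axis 15 mm above its underside, where two hidden lugs of the spigot sit in its grooves: a level stretch, then the thread drives the cap up 3 mm, then come gates only some 9 degrees of turn wide where it lifts straight off (15 mm of lift clears the lugs). Before and beyond the gate it is held down; a solid stop comes about 20 degrees beyond. Play 1 to 2 mm all ways.
- port: Gas outlet: aluminium block 84 x 84 mm, top 50 mm above the bench, on a dark 110 x 110 x 6 mm foot, fixed, with an upright steel spigot (22 mm thick, 26 mm high) in the middle under the cap, and a copper pipe at its +x side. Origin: centre of the underside, z up. The thread is delicate: the cap must not load this outlet with more than 40 N.
- plugged: A second block of the same kind and size, its outlet shut with a plain steel plug 34 mm across whose top is 82 mm above the bench; fixed; not part of the job
- tray: Shallow steel parts tray, 150 mm (x) by 130 mm (y), walls 3 mm thick and 18 mm high, floor about 3 mm thick, fixed to the bench. Origin at the centre of the underside.
- jar_tall: glass storage jar with a steel lid, 72 mm across, 125 mm high; origin at the centre of its underside; a bystander
- jar_short: glass storage jar with a steel lid, 76 mm across, 85 mm high; origin at the centre of its underside; a bystander
- wrench: steel spanner lying flat along its own x; a bystander
- screwdriver: screwdriver lying flat along its own x; a bystander
- lid: spare flat steel jar lid, 68 mm across, 12 mm thick; a bystander
- collar: aluminium collar, 60 mm across, 14 mm high; a bystander
Not all that is in view belongs to the job. Leave any blue, brown or purple look-alike of the tray alone.

How it is judged:
On the way:
1. the cap is unscrewed and lifted clear of the spigot (its underside 35 mm or more above the block's top) (z of cap in the frame of port above 0.085 m), for 0.1 s.
At the end, for the whole second after the job is handed in: the cap stands upright (within 0.15 rad) on the tray's floor, wholly inside its walls (centre within 55 mm along x and 45 mm along y of the tray's centre), at rest and released (x of cap in the frame of tray between -0.055 and 0.055 m and y of cap in the frame of tray between -0.045 and 0.045 m and z of cap in the frame of tray below 0.008 m and angle between cap's own z axis and vertical below 0.15 rad and linear speed of cap below 0.02 m/s); the robot touches nothing.
It fails at once if the cap loads the outlet and its thread with more than 40 N (forced, pulled before it lets go, or turned hard against a stop) (contact force between cap and port above 40 N).
It fails at once if the cap is dropped into the tray (still moving faster than 0.4 m/s within 20 mm of it) (horizontal distance between cap and tray below 0.08 m and z of cap in the frame of tray below 0.02 m and linear speed of cap above 0.4 m/s).
It fails at once if another thing on the bench is pushed more than 30 mm from its place (distance of any of jar_tall, jar_short, wrench, screwdriver, lid, collar from where it was at the start of the episode above 0.03 m).
It also fails if it takes over 72 s, if anything falls off the work surface, if the arm or the gripper's body presses on something with over 40 N, if the wrist force passes 120 N, or if a joint passes its speed limit or range.

## Working session

There is one attempt and no reset: what is moved stays moved. The work goes in short steps, Python scripts to look and compute and a tool call to move; the robot and the scene stay as the last step left them, time stands still between calls to the robot, and variables do not carry over. Pictures are saved under pics/ and viewed, at most 10 in all, crops included, and the job is handed in when it is done.

Besides the shell and the picture viewer there is one more tool, called after "Request:" by a JSON object that holds its "api" and its "payload". apply_moves: Moves the arm, as the interface text tells. Its arguments: {"type":"object","properties":{"targets":{"type":"array"},"squeeze":{"type":"number"}},"required":["targets"]}

```bash
mkdir -p pics; cat > h.py <<'E'
import numpy as np, cv2, pickle
from bench import telemetry, imaging
def snap(n,f=None):
    c=imaging.camera(n)
    if f: cv2.imwrite('pics/'+f,c['image']); pickle.dump(c,open('pics/'+f+'.pkl','wb'))
    return c
def load(f): return pickle.load(open('pics/'+f+'.pkl','rb'))
def ray(c,u,v):
    K=np.array(c['camera_matrix']); p=cv2.undistortPoints(np.array([[[u,v]]],float),K,np.array([c['k1'],0,0,0.]))[0,0]
    return np.array([p[0],p[1],1.])
def world(c,u,v,z=None):
    R=cv2.Rodrigues(np.array(c['rvec'],float))[0]; t=np.array(c['tvec'],float).ravel()
    d=R.T@ray(c,u,v); o=-R.T@t
    if z is None: return o+d*c['depth'][int(v),int(u)]
    return o+d*(z-o[2])/d[2]
E
python3 - <<'E'
from h import *
print(telemetry.get_state())
a=snap('top','top0.png');b=snap('side','side0.png')
for c in(a,b):
  R=cv2.Rodrigues(np.array(c['rvec'],float))[0];print(-R.T@np.array(c['tvec']).ravel(),R[2],c['k1'],c['camera_matrix'])
E
```

```text
{'time': 0.0, 'joints': array([-1.24005582,  0.4683743 , -0.01160762,  1.60364548,  0.00598314,
        1.07142499, -0.05629729]), 'joint_vel': array([-0.00224919, -0.00019826, -0.00022538, -0.00103919,  0.00010707,
        0.00098803, -0.00056254]), 'effort': array([-4.19543148e-04, -5.32386267e+01,  2.14771985e-02, -2.51307392e+01,
        1.14732355e-02,  7.61387986e-03,  1.06935533e-05]), 'ee_pos': array([0.23717   , 0.60459345, 0.24433114]), 'tcp_rot': array([-1.14743999e-04,  1.85816382e-01,  9.82584066e-01, -9.01460459e-04]), 'wrist_force': array([-0.44371678, -0.65363346,  0.8713928 ]), 'wrist_torque': array([-0.00389249,  0.02510461, -0.01555259]), 'grip_force': 0.0, 'gripper_width': 0.08534621166946697}
[ 0.30978218 -0.0580906   1.16324494] [ 0.14806007 -0.0077284  -0.98894817] -0.10141597400433745 [[452.26735299   0.         324.46725793]
 [  0.         452.26735299 237.80188008]
 [  0.           0.           1.        ]]
[0.34294999 0.96385769 0.71868279] [ 0.08344306 -0.85141691 -0.51780934] -0.07322060665750585 [[535.11712795   0.         316.54233845]
 [  0.         535.11712795 243.37081577]
 [  0.           0.           1.        ]]
```

View pics/top0.png

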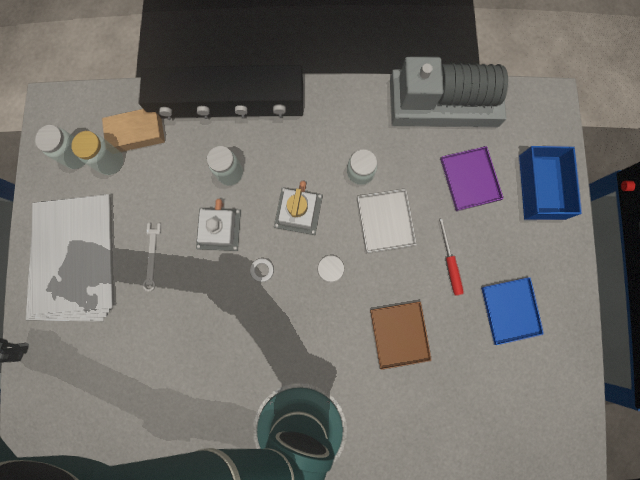

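View pics/side0.png

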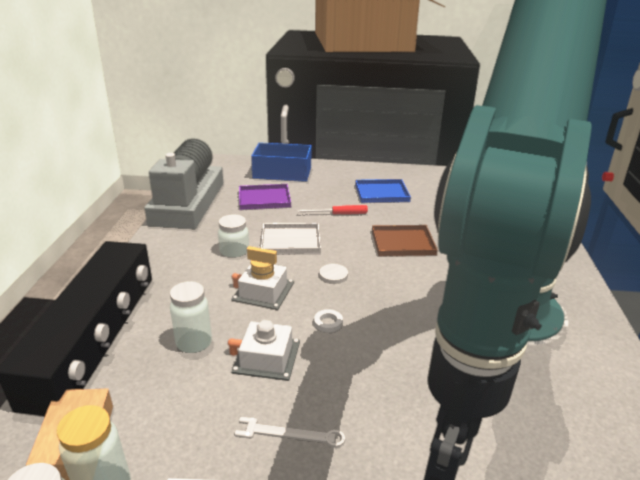

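The top view shows the brass wing cap on the block at (297,204) and the plugged block, which has the steel plug, at (217,228). There are four tray-like candidates: light steel (386,221), purple (471,178), brown (400,334) and blue (512,310). Only the one at (386,221) is steel. I'll confirm both in an enlarged crop.

```bash
python3 - <<'E'
from h import *
a=load('top0.png');b=load('side0.png')
A=cv2.resize(a['image'][150:262,265:425],None,fx=5,fy=5,interpolation=cv2.INTER_CUBIC)
cv2.imwrite('pics/cropA.png',A)
B=cv2.resize(b['image'][215:315,215:335],None,fx=6,fy=6,interpolation=cv2.INTER_CUBIC)
cv2.imwrite('pics/cropB.png',B)
E
```

```text
(no output)
```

View pics/cropA.png

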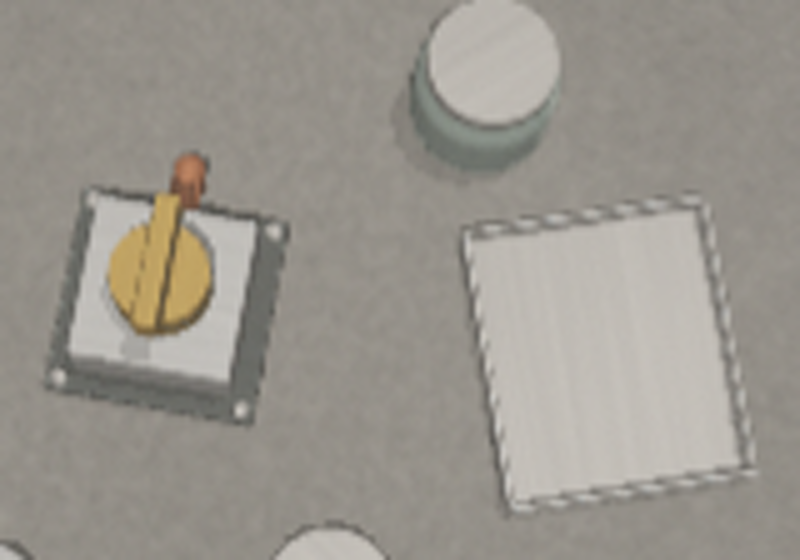

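View pics/cropB.png

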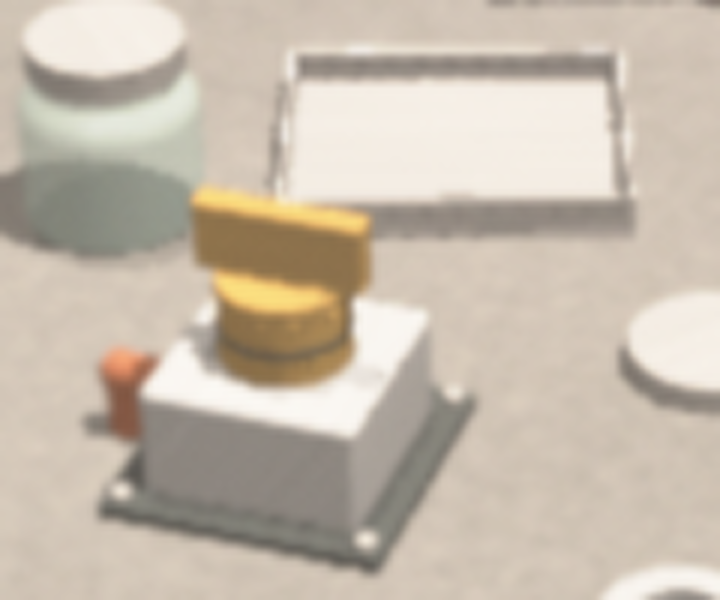

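The crops confirm it. The cap's wing top runs from about (170,196) to (146,326) in crop A, with the skirt circle centred near (160,277). The steel tray has corners (463,228), (705,198), (755,475) and (512,512). Only the tray at (386,221) is steel, and the brass cap sits on the block with the pipe on its far side.

```bash
cat > m.py <<'E'
from h import *
a=load('top0.png');b=load('side0.png')
A=lambda u,v,z:world(a,265+u/5-.4,150+v/5-.4,z)
B=lambda u,v,z:world(b,215+u/6-.4,215+v/6-.4,z)
np.set_printoptions(precision=4,suppress=True)
w1,w2=A(170,196,.112),A(146,326,.112);print('wing',w1,w2,(w1+w2)/2,np.linalg.norm(w1-w2),np.degrees(np.arctan2(*(w1-w2)[[1,0]])))
print('skirt',A(160,277,.084))
f=[A(*p,.006) for p in((88,188),(290,230),(250,425),(48,385))];print('foot',np.mean(f,0),[np.linalg.norm(f[i]-f[i-1]) for i in range(4)])
print('footyaw',np.degrees(np.arctan2(*(f[0]-f[3])[[1,0]])))
t=[A(*p,.018) for p in((463,228),(705,198),(755,475),(512,512))];print('tray',np.mean(t,0),[np.linalg.norm(t[i]-t[i-1]) for i in range(4)],np.degrees(np.arctan2(*(t[0]-t[3])[[1,0]])))
v1,v2=B(197,190,.112),B(370,212,.112);print('side wing far edge',v1,v2,np.linalg.norm(v1-v2))
v1,v2=B(197,203,.112),B(368,235,.112);print('side wing near edge',v1,v2)
g=[B(*p,.006) for p in((375,568),(475,403),(102,508))];print('side foot',(g[1]+g[2])/2,g)
t=[B(*p,.018) for p in((290,50),(620,50),(632,205),(275,205))];print('side tray',np.mean(t,0),t)
# depth checks
for n,c,u,v in(('a wingtop',a,296.2,201),('a block',a,306,198),('a trayfloor',a,386,221)):
  print(n,world(c,u,v))
s=telemetry.get_state();from scipy.spatial.transform import Rotation as R
q=s['tcp_rot'];print(R.from_quat(q[[1,2,3,0]]).as_matrix())
E
python3 m.py
```

```text
wing [ 0.5861 -0.0053  0.112 ] [0.5227 0.0059 0.112 ] [0.5544 0.0003 0.112 ] 0.06433505015721999 -10.074236643141521
skirt [0.5528 0.0009 0.084 ]
foot [0.5547 0.0005 0.006 ] [np.float64(0.10717601948730543), np.float64(0.10888302253764343), np.float64(0.10574349914176416), np.float64(0.10713216824815375)]
footyaw -10.758793107197697
tray [ 0.5268 -0.2274  0.018 ] [np.float64(0.1505503161651972), np.float64(0.1282803448944289), np.float64(0.14788191232900752), np.float64(0.12699413079637323)] 8.512120928063764
side wing far edge [ 0.5879 -0.0026  0.112 ] [0.5235 0.0043 0.112 ] 0.06481833128149028
side wing near edge [0.586  0.0062 0.112 ] [0.5216 0.0196 0.112 ]
side foot [0.5546 0.0095 0.006 ] [array([0.5127, 0.0731, 0.006 ]), array([ 0.4917, -0.0319,  0.006 ]), array([0.6175, 0.0509, 0.006 ])]
side tray [ 0.5275 -0.2196  0.018 ] [array([ 0.6104, -0.2756,  0.018 ]), array([ 0.4634, -0.2947,  0.018 ]), array([ 0.4448, -0.1636,  0.018 ]), array([ 0.5913, -0.1448,  0.018 ])]
a wingtop [0.5565 0.0004 0.1108]
a block [ 0.5786 -0.0209  0.049 ]
a trayfloor [ 0.5278 -0.2292 -0.0018]
[[-0.9309  0.3652 -0.0005]
 [ 0.3652  0.9309 -0.0016]
 [-0.0001 -0.0016 -1.    ]]
```

Request:
{"api": "apply_moves", "payload": {"targets": [{"linear":[-51.5,-44.6,-1],"twist":[0,0,-0.19],"fingers":100},{"linear":[-51.5,-44.6,-1],"twist":[0,0,-0.19],"fingers":100},{"linear":[-51.5,-44.6,-1],"twist":[0,0,-0.19],"fingers":100},{"linear":[-51.5,-44.6,-1],"twist":[0,0,-0.19],"fingers":100},{"linear":[-51.5,-44.6,-1],"twist":[0,0,-0.19],"fingers":100},{"linear":[-51.5,-44.6,-1],"twist":[0,0,-0.19],"fingers":100},{"linear":[-51.5,-44.6,-1],"twist":[0,0,-0.19],"fingers":100},{"linear":[-51.5,-44.6,-1],"twist":[0,0,-0.19],"fingers":100}]}}

```text
time: 0.9
ee_pos: [0.4236, 0.2489, 0.2511]
tcp_rot: [-0.0, 0.092, 0.996, 0.0]
wrist_force: [1.1, -0.1, -0.4]
gripper_width: 0.0851
grip_force: 0.0
```

```bash
cat > st.py <<'E'
from h import *
import sys
from scipy.spatial.transform import Rotation as R
np.set_printoptions(precision=4,suppress=True)
def tool():
    s=telemetry.get_state();return R.from_quat(np.array(s['tcp_rot'])[[1,2,3,0]]).as_matrix(),np.array(s['ee_pos']),s
def plan(p,yaw):
    M,e,s=tool();T=np.array([[np.sin(yaw),np.cos(yaw),0],[-np.cos(yaw),np.sin(yaw),0],[0,0,-1.]]).T
    T=np.column_stack([[-np.sin(yaw),np.cos(yaw),0],[np.cos(yaw),np.sin(yaw),0],[0,0,-1]]) # y axis at yaw
    T[:,0]=np.cross(T[:,1],T[:,2])
    print('lin cm',M.T@(np.array(p)-e)*100,'twist',R.from_matrix(M.T@T).as_rotvec())
if __name__=='__main__':
    M,e,s=tool();print(s['time'],e,'j',s['joints'],'F',s['wrist_force'],'T',s['wrist_torque'],s['gripper_width'],s['grip_force']);print(M)
    if len(sys.argv)>1: v=[float(x) for x in sys.argv[1:]];plan(v[:3],np.radians(v[3]))
E
python3 st.py .554 .002 .26 79.5
```

```text
0.9 [0.4236 0.2489 0.2511] j [-0.6935  0.19    0.1064  1.9826 -0.0244  0.9702  0.8119] F [ 1.0719 -0.0799 -0.4059] T [-0.0045 -0.0805  0.0065] 0.0850568871737098 0.0
[[-0.9832  0.1827 -0.0001]
 [ 0.1827  0.9832  0.    ]
 [ 0.0001  0.     -1.    ]]
lin cm [-17.3277 -21.8933  -0.8885] twist [ 0.     -0.0001 -0.0005]
```

Request:
{"api": "apply_moves", "payload": {"targets": [{"linear":[-17.3,-21.9,0],"twist":[0,0,0],"fingers":100},{"linear":[-17.3,-21.9,0],"twist":[0,0,0],"fingers":100},{"linear":[-17.3,-21.9,0],"twist":[0,0,0],"fingers":100},{"linear":[-17.3,-21.9,0],"twist":[0,0,0],"fingers":100},{"linear":[-17.3,-21.9,0],"twist":[0,0,0],"fingers":100},{"linear":[-17.3,-21.9,0],"twist":[0,0,0],"fingers":100},{"linear":[-17.3,-21.9,0],"twist":[0,0,0],"fingers":100},{"linear":[-17.3,-21.9,0],"twist":[0,0,0],"fingers":100}]}}

```text
time: 1.7
ee_pos: [0.5529, 0.0038, 0.2506]
tcp_rot: [-0.001, 0.092, 0.996, 0.0]
wrist_force: [0.7, 0.2, 0.2]
gripper_width: 0.0857
grip_force: 0.0
```

```bash
python3 st.py .554 .002 .26 79.5; python3 - <<'E'
from h import *
s=telemetry.get_state();c=snap('wrist','w1.png')
c['s']=s;pickle.dump(c,open('pics/w1.png.pkl','wb'));print(c['mount'],c['k1'])
E
```

```text
1.7 [0.5529 0.0038 0.2506] j [-0.3003  0.2988  0.2834  1.8532 -0.098   1.0042  1.4095] F [0.6839 0.2233 0.2298] T [0.059  0.0086 0.0499] 0.08571598669250044 0.0
[[-0.9829  0.1841 -0.0012]
 [ 0.1841  0.9829  0.0002]
 [ 0.0013 -0.0001 -1.    ]]
lin cm [-0.1395 -0.1545 -0.9386] twist [-0.0001 -0.0013 -0.0019]
[[-3.43604455e-04 -9.64449507e-01 -2.64266968e-01  6.49625647e-02]
 [ 9.99999527e-01 -5.71955551e-04  7.87150804e-04 -1.63003075e-04]
 [-9.10316164e-04 -2.64266573e-01  9.64449247e-01 -1.28481647e-01]
 [ 0.00000000e+00  0.00000000e+00  0.00000000e+00  1.00000000e+00]] -0.004939537175209711
```

View pics/w1.png

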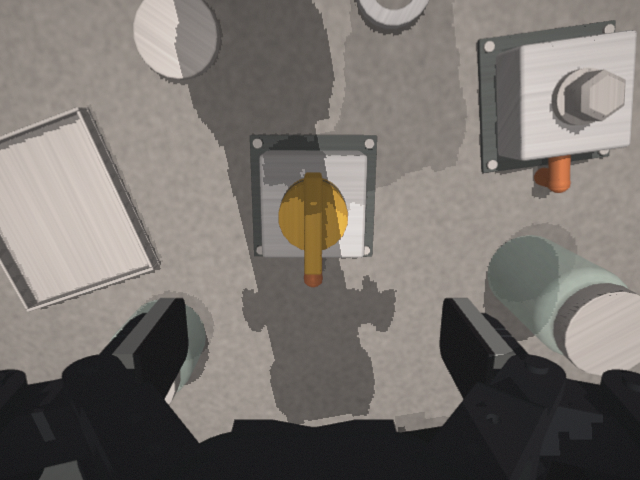

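The wrist view shows the wing straight down the picture from (314,174) to about (313,275), parallel to tool x. The copper pipe is just past it at (313,281), and the fingers sit either side of the wing.

```bash
python3 - <<'E'
from st import *
c=load('w1.png');s=c['s'];M=R.from_quat(np.array(s['tcp_rot'])[[1,2,3,0]]).as_matrix();e=np.array(s['ee_pos']);mt=np.array(c['mount'])
def w(u,v,z=None):
    r=ray(c,u,v);o=M@mt[:3,3]+e;d=M@mt[:3,:3]@r
    return o+d*(c['depth'][v,u] if z is None else (z-o[2])/d[2])
print('depth',w(313,200),w(313,260),w(270,240),w(290,215))
p,q=w(314,173.5,.112),w(313.3,275,.112);print(p,q,(p+q)/2,np.linalg.norm(p-q),np.degrees(np.arctan2(*(q-p)[[1,0]])))
# wing mask profile by depth
Z=np.zeros((480,640));
for v in range(150,300):
  for u in range(270,360): Z[v,u]=w(u,v)[2]
m=((Z>.1)&(Z<.125)).astype(np.uint8);ys,xs=np.nonzero(m);print(m.sum(),ys.min(),ys.max(),xs.min(),xs.max())
pts=np.array([w(x,y) for x,y in zip(xs,ys)]);print('centroid',pts.mean(0));
rc=cv2.minAreaRect((pts[:,:2]*1e4).astype(np.float32));print(rc)
tf=[w(*k,.018) for k in((83,108),(158,268),(28,309))];print('tray',(tf[0]+tf[2])/2,np.linalg.norm(tf[0]-tf[1]),np.linalg.norm(tf[2]-tf[1]),tf)
fo=[w(*k,.006) for k in((250,135),(377,135),(372,258))];print('foot',(fo[0]+fo[2])/2,np.linalg.norm(fo[0]-fo[1]))
E
```

```text
depth [0.5394 0.0061 0.1126] [ 0.5794 -0.0015  0.1116] [ 0.5772 -0.0365  0.0493] [ 0.5526 -0.0132  0.0829]
[0.523  0.0098 0.112 ] [ 0.5898 -0.0032  0.112 ] [0.5564 0.0033 0.112 ] 0.06805595507863915 -11.005270729535779
1801 175 274 304 322
centroid [0.5554 0.0028 0.1115]
((5573.01953125, 25.917068481445312), (117.59188079833984, 660.222900390625), 79.2082290649414)
tray [ 0.5283 -0.2225  0.018 ] 0.14697645669486734 0.1314419735827374 [array([ 0.4473, -0.1682,  0.018 ]), array([ 0.5926, -0.1465,  0.018 ]), array([ 0.6093, -0.2769,  0.018 ])]
foot [0.5585 0.0028 0.006 ] 0.10905157732614165
```

Request:
{"api": "apply_moves", "payload": {"targets": [{"linear":[-0.2,0.1,4],"twist":[0,0,0],"fingers":45},{"linear":[-0.2,0.1,8],"twist":[0,0,0],"fingers":45},{"linear":[-0.2,0.1,11.5],"twist":[0,0,0],"fingers":45},{"linear":[-0.2,0.1,11.5],"twist":[0,0,0],"fingers":45},{"linear":[-0.2,0.1,11.5],"twist":[0,0,0],"fingers":45},{"linear":[-0.2,0.1,11.5],"twist":[0,0,0],"fingers":45}]}}

```text
time: 2.35
ee_pos: [0.5567, 0.0054, 0.1382]
tcp_rot: [0.002, 0.091, 0.996, 0.0]
wrist_force: [0.7, -0.2, 0.2]
gripper_width: 0.0385
grip_force: 0.0
```

```bash
python3 st.py .556 .003 .102 79.2
```

```text
2.35 [0.5567 0.0054 0.1382] j [-0.2717  0.4503  0.2539  1.9358 -0.1582  0.771   1.4594] F [ 0.6697 -0.2285  0.222 ] T [-0.0272 -0.0329  0.0303] 0.038473872456926655 0.0
[[-0.9833  0.1817  0.0034]
 [ 0.1817  0.9834  0.0007]
 [-0.0032  0.0013 -1.    ]]
lin cm [ 0.0378 -0.2542  3.6221] twist [0.0013 0.0032 0.0058]
```

Request:
{"api": "apply_moves", "payload": {"targets": [{"linear":[0,-0.25,1.5],"twist":[0,0,0],"fingers":45},{"linear":[0,-0.25,3],"twist":[0,0,0],"fingers":45},{"linear":[0,-0.25,3.5],"twist":[0,0,0],"fingers":45},{"linear":[0,-0.25,3.5],"twist":[0,0,0],"fingers":45},{"linear":[0,-0.25,3.5],"twist":[0,0,0],"fingers":45}]}}

```text
time: 2.85
ee_pos: [0.5553, 0.0022, 0.1016]
tcp_rot: [0.0, 0.092, 0.996, 0.0]
wrist_force: [-0.3, 0.7, 0.5]
gripper_width: 0.0387
grip_force: 0.0
```

```bash
python3 st.py .556 .003 .102 79.2; python3 - <<'E'
from h import *
s=telemetry.get_state();c=snap('wrist','w2.png')
c['s']=s;pickle.dump(c,open('pics/w2.png.pkl','wb'))
E
```

```text
2.85 [0.5553 0.0022 0.1016] j [-0.2536  0.5061  0.2392  1.9545 -0.1793  0.7004  1.4812] F [-0.3079  0.697   0.492 ] T [ 0.0972 -0.0082 -0.0516] 0.038690151734501764 0.0
[[-0.9832  0.1828  0.0007]
 [ 0.1828  0.9832  0.0001]
 [-0.0007  0.0002 -1.    ]]
lin cm [-0.0523  0.0864 -0.0389] twist [0.0002 0.0007 0.0047]
```

View pics/w2.png

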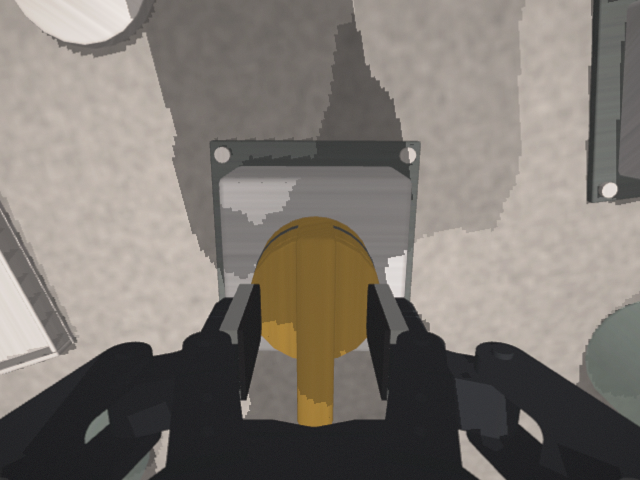

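The picture shows the wing (cols 297–333, mid 315) centred between the pads (260/368, mid 314), above the skirt. I'll close.

Request:
{"api": "apply_moves", "payload": {"targets": [{"linear":[0,0,0],"twist":[0,0,0],"fingers":0},{"linear":[0,0,0],"twist":[0,0,0],"fingers":0},{"linear":[0,0,0],"twist":[0,0,0],"fingers":0},{"linear":[0,0,0],"twist":[0,0,0],"fingers":0},{"linear":[0,0,0],"twist":[0,0,0],"fingers":0},{"linear":[0,0,0],"twist":[0,0,0],"fingers":0}], "squeeze": 60}}

```text
time: 3.5
ee_pos: [0.5553, 0.0022, 0.1016]
tcp_rot: [0.0, 0.092, 0.996, 0.0]
wrist_force: [-1.6, -0.1, 5.7]
gripper_width: 0.0111
grip_force: 59.2
```

```bash
python3 st.py
```

```text
3.5 [0.5553 0.0022 0.1016] j [-0.2535  0.506   0.2392  1.9546 -0.1794  0.7003  1.4814] F [-1.5541 -0.0614  5.6627] T [-0.0186  0.2234  0.0136] 0.011098962395228845 59.16852951049805
[[-0.9832  0.1828  0.0008]
 [ 0.1828  0.9832  0.0002]
 [-0.0007  0.0003 -1.    ]]
```

Request:
{"api": "apply_moves", "payload": {"targets": [{"linear":[0,0,-0.03],"twist":[0,0,0],"fingers":0},{"linear":[0,0,-0.06],"twist":[0,0,0],"fingers":0},{"linear":[0,0,-0.06],"twist":[0,0,0],"fingers":0}]}}

```text
time: 3.8
ee_pos: [0.5552, 0.0022, 0.1017]
tcp_rot: [0.0, 0.092, 0.996, -0.0]
wrist_force: [2.4, 0.5, 0.4]
gripper_width: 0.0108
grip_force: 58.6
```

```bash
python3 st.py
```

```text
3.8 [0.5552 0.0022 0.1017] j [-0.2537  0.5059  0.2394  1.9547 -0.1791  0.7005  1.4811] F [2.4196 0.5176 0.3917] T [-0.0467 -0.3031  0.0023] 0.010753029364523674 58.56338918209076
[[-0.9832  0.1828  0.0006]
 [ 0.1828  0.9832 -0.0001]
 [-0.0006  0.0001 -1.    ]]
```

Request:
{"api": "apply_moves", "payload": {"targets": [{"linear":[0,0,-0.04],"twist":[0,0,0],"fingers":0},{"linear":[0,0,-0.07],"twist":[0,0,0],"fingers":0},{"linear":[0,0,-0.07],"twist":[0,0,0],"fingers":0}]}}

```text
time: 4.1
ee_pos: [0.5542, 0.0021, 0.1019]
tcp_rot: [-0.001, 0.092, 0.996, -0.0]
wrist_force: [-0.5, -0.6, -2.9]
gripper_width: 0.0108
grip_force: 58.4
```

```bash
python3 st.py
```

```text
4.1 [0.5542 0.0021 0.1019] j [-0.254   0.5052  0.2397  1.9555 -0.1786  0.7028  1.4807] F [-0.5242 -0.6475 -2.8652] T [-0.0204 -0.0345  0.0292] 0.010775480823446508 58.41654896736145
[[-0.9831  0.1829 -0.0017]
 [ 0.1829  0.9831 -0.0001]
 [ 0.0017 -0.0005 -1.    ]]
```

Request:
{"api": "apply_moves", "payload": {"targets": [{"linear":[0,0,-0.02],"twist":[0,0,0.04],"fingers":0},{"linear":[0,0,-0.04],"twist":[0,0,0.08],"fingers":0},{"linear":[0,0,-0.05],"twist":[0,0,0.12],"fingers":0},{"linear":[0,0,-0.05],"twist":[0,0,0.16],"fingers":0},{"linear":[0,0,-0.05],"twist":[0,0,0.2],"fingers":0},{"linear":[0,0,-0.05],"twist":[0,0,0.24],"fingers":0}]}}

```text
time: 4.7
ee_pos: [0.5543, 0.0022, 0.1025]
tcp_rot: [-0.001, 0.211, 0.977, -0.0]
wrist_force: [-0.4, 0.4, -3.6]
gripper_width: 0.0107
grip_force: 58.4
```

```bash
python3 st.py
```

```text
4.7 [0.5543 0.0022 0.1025] j [-0.3022  0.5091  0.3013  1.9583 -0.2244  0.7074  1.28  ] F [-0.361   0.3852 -3.5839] T [-0.0623  0.0148 -0.0315] 0.010711765262974064 58.443732261657715
[[-0.9108  0.4128 -0.0014]
 [ 0.4128  0.9108 -0.0001]
 [ 0.0013 -0.0006 -1.    ]]
```

Request:
{"api": "apply_moves", "payload": {"targets": [{"linear":[0,0,-0.02],"twist":[0,0,0.04],"fingers":0},{"linear":[0,0,-0.04],"twist":[0,0,0.08],"fingers":0},{"linear":[0,0,-0.06],"twist":[0,0,0.12],"fingers":0},{"linear":[0,0,-0.07],"twist":[0,0,0.15],"fingers":0},{"linear":[0,0,-0.07],"twist":[0,0,0.15],"fingers":0}]}}

```text
time: 5.2
ee_pos: [0.554, 0.0023, 0.1029]
tcp_rot: [-0.001, 0.283, 0.959, -0.0]
wrist_force: [0.3, -0.4, -7.6]
gripper_width: 0.0109
grip_force: 58.3
```

```bash
python3 st.py
```

```text
5.2 [0.554  0.0023 0.1029] j [-0.3324  0.5123  0.3397  1.9603 -0.2525  0.7117  1.1565] F [ 0.2884 -0.3785 -7.632 ] T [0.0408 0.0274 0.0156] 0.01093692219925302 58.3451110124588
[[-0.8397  0.543  -0.002 ]
 [ 0.543   0.8397 -0.0002]
 [ 0.0016 -0.0013 -1.    ]]
```

Request:
{"api": "apply_moves", "payload": {"targets": [{"linear":[0,0,0],"twist":[0,0,0.04],"fingers":0},{"linear":[0,0,0],"twist":[0,0,0.08],"fingers":0},{"linear":[0,0,0],"twist":[0,0,0.12],"fingers":0},{"linear":[0,0,0],"twist":[0,0,0.12],"fingers":0}]}}

```text
time: 5.6
ee_pos: [0.5542, 0.0022, 0.103]
tcp_rot: [-0.001, 0.34, 0.94, -0.0]
wrist_force: [-1.1, 0.9, -8.9]
gripper_width: 0.0106
grip_force: 58.4
```

```bash
python3 st.py
```

```text
5.6 [0.5542 0.0022 0.103 ] j [-0.3559  0.5157  0.3703  1.9617 -0.2755  0.7145  1.0578] F [-1.1381  0.8901 -8.9178] T [-0.051   0.0359 -0.0058] 0.010615962078957594 58.37847590446472
[[-0.769   0.6392 -0.0017]
 [ 0.6392  0.769  -0.0002]
 [ 0.0012 -0.0013 -1.    ]]
```

Request:
{"api": "apply_moves", "payload": {"targets": [{"linear":[0,0,0],"twist":[0,0,0.04],"fingers":0},{"linear":[0,0,0],"twist":[0,0,0.08],"fingers":0},{"linear":[0,0,0],"twist":[0,0,0.1],"fingers":0},{"linear":[0,0,0],"twist":[0,0,0.1],"fingers":0}]}}

```text
time: 6.0
ee_pos: [0.5545, 0.0022, 0.1034]
tcp_rot: [-0.0, 0.386, 0.922, -0.0]
wrist_force: [-0.6, -0.3, -7.3]
gripper_width: 0.0107
grip_force: 58.6
```

```bash
python3 st.py|head -1
```

```text
6.0 [0.5545 0.0022 0.1034] j [-0.3754  0.5186  0.3957  1.9627 -0.2949  0.7171  0.9757] F [-0.5782 -0.266  -7.2765] T [-0.0586  0.1774 -0.023 ] 0.010717715028378517 58.55021595954895
```

Request:
{"api": "apply_moves", "payload": {"targets": [{"linear":[0,0,-0.01],"twist":[0,0,0.04],"fingers":0},{"linear":[0,0,-0.03],"twist":[0,0,0.08],"fingers":0},{"linear":[0,0,-0.03],"twist":[0,0,0.08],"fingers":0}]}}

```text
time: 6.3
ee_pos: [0.5547, 0.0025, 0.1038]
tcp_rot: [-0.0, 0.423, 0.906, 0.0]
wrist_force: [-1.0, 0.3, -7.1]
gripper_width: 0.011
grip_force: 58.5
```

```bash
python3 st.py|head -1
```

```text
6.3 [0.5547 0.0025 0.1038] j [-0.3915  0.5208  0.4162  1.9633 -0.3106  0.7199  0.9095] F [-0.9532  0.2778 -7.1148] T [ 0.115   0.177  -0.0426] 0.01098118183848719 58.503209352493286
```

Request:
{"api": "apply_moves", "payload": {"targets": [{"linear":[0,0,-0.02],"twist":[0,0,0.04],"fingers":0},{"linear":[0,0,-0.04],"twist":[0,0,0.08],"fingers":0},{"linear":[0,0,-0.04],"twist":[0,0,0.08],"fingers":0}]}}

```text
time: 6.6
ee_pos: [0.5549, 0.0025, 0.1044]
tcp_rot: [-0.0, 0.458, 0.889, 0.0]
wrist_force: [-0.5, 0.5, -6.2]
gripper_width: 0.0104
grip_force: 58.7
```

```bash
python3 st.py|head -1
```

```text
6.6 [0.5549 0.0025 0.1044] j [-0.4074  0.5231  0.437   1.9639 -0.3258  0.723   0.8436] F [-0.4624  0.4823 -6.1602] T [ 0.2023  0.1595 -0.0273] 0.010432085769980986 58.68268847465515
```

Request:
{"api": "apply_moves", "payload": {"targets": [{"linear":[0,0,-0.03],"twist":[0,0,0.04],"fingers":0},{"linear":[0,0,-0.06],"twist":[0,0,0.08],"fingers":0},{"linear":[0,0,-0.06],"twist":[0,0,0.08],"fingers":0}]}}

```text
time: 6.9
ee_pos: [0.555, 0.0025, 0.105]
tcp_rot: [-0.0, 0.493, 0.87, 0.0]
wrist_force: [-0.4, 0.8, -6.2]
gripper_width: 0.0108
grip_force: 58.7
```

```bash
python3 st.py|head -1
```

```text
6.9 [0.555  0.0025 0.105 ] j [-0.4234  0.5254  0.4579  1.9645 -0.3408  0.7267  0.7775] F [-0.4384  0.8236 -6.1745] T [ 0.2057  0.1151 -0.005 ] 0.010780471991474642 58.67915689945221
```

Request:
{"api": "apply_moves", "payload": {"targets": [{"linear":[0,0,-0.03],"twist":[0,0,0.04],"fingers":0},{"linear":[0,0,-0.06],"twist":[0,0,0.08],"fingers":0},{"linear":[0,0,-0.06],"twist":[0,0,0.08],"fingers":0}]}}

```text
time: 7.2
ee_pos: [0.5551, 0.0025, 0.1057]
tcp_rot: [0.0, 0.528, 0.849, 0.0]
wrist_force: [0.0, 0.4, -6.2]
gripper_width: 0.0108
grip_force: 58.8
```

```bash
python3 st.py|head -1
```

```text
7.2 [0.5551 0.0025 0.1057] j [-0.4394  0.5279  0.479   1.9652 -0.3558  0.7305  0.7113] F [ 0.0006  0.3681 -6.1919] T [ 0.2553  0.0611 -0.0166] 0.01078361684628609 58.77217233181
```

Request:
{"api": "apply_moves", "payload": {"targets": [{"linear":[0,0,-0.02],"twist":[0,0,0.03],"fingers":0},{"linear":[0,0,-0.05],"twist":[0,0,0.06],"fingers":0},{"linear":[0,0,-0.05],"twist":[0,0,0.06],"fingers":0}]}}

```text
time: 7.5
ee_pos: [0.5551, 0.0023, 0.1061]
tcp_rot: [0.0, 0.554, 0.833, 0.0]
wrist_force: [0.1, 0.7, -5.9]
gripper_width: 0.0109
grip_force: 58.8
```

```bash
python3 st.py|head -1
```

```text
7.5 [0.5551 0.0023 0.1061] j [-0.4517  0.5301  0.4955  1.9658 -0.3675  0.7336  0.6596] F [ 0.0934  0.7383 -5.9346] T [ 0.2691  0.033  -0.0439] 0.010915081854859222 58.761749267578125
```

Request:
{"api": "apply_moves", "payload": {"targets": [{"linear":[0,0,-0.02],"twist":[0,0,0.03],"fingers":0},{"linear":[0,0,-0.05],"twist":[0,0,0.06],"fingers":0},{"linear":[0,0,-0.05],"twist":[0,0,0.06],"fingers":0}]}}

```text
time: 7.8
ee_pos: [0.555, 0.0023, 0.1066]
tcp_rot: [-0.0, 0.579, 0.815, 0.0]
wrist_force: [-0.5, 0.2, -4.9]
gripper_width: 0.0109
grip_force: 58.8
```

```bash
python3 st.py|head -1
```

```text
7.8 [0.555  0.0023 0.1066] j [-0.4639  0.5323  0.5117  1.9664 -0.3789  0.7372  0.6093] F [-0.5291  0.1878 -4.9047] T [ 0.3358  0.0792 -0.0509] 0.01091849783953402 58.847177624702454
```

Request:
{"api": "apply_moves", "payload": {"targets": [{"linear":[0,0,-0.04],"twist":[0,0,0],"fingers":0},{"linear":[0,0,-0.08],"twist":[0,0,0],"fingers":0},{"linear":[0,0,-0.08],"twist":[0,0,0],"fingers":0}]}}

```text
time: 8.1
ee_pos: [0.5548, 0.0024, 0.1071]
tcp_rot: [-0.0, 0.578, 0.816, -0.0]
wrist_force: [0.5, 2.4, -9.9]
gripper_width: 0.0106
grip_force: 58.5
```

```bash
python3 st.py|head -1
```

```text
8.1 [0.5548 0.0024 0.1071] j [-0.4641  0.5313  0.5116  1.9664 -0.3777  0.738   0.6094] F [ 0.4616  2.4031 -9.8979] T [ 0.361  -0.2266 -0.0206] 0.010588480428949793 58.51954936981201
```

Request:
{"api": "apply_moves", "payload": {"targets": [{"linear":[0,0,0.01],"twist":[0,0,0.03],"fingers":0},{"linear":[0,0,0.01],"twist":[0,0,0.05],"fingers":0},{"linear":[0,0,0.01],"twist":[0,0,0.05],"fingers":0}]}}

```text
time: 8.4
ee_pos: [0.555, 0.0023, 0.1075]
tcp_rot: [-0.0, 0.599, 0.801, 0.0]
wrist_force: [-1.2, 2.0, -4.7]
gripper_width: 0.0107
grip_force: 59.2
```

```bash
python3 st.py|head -1
```

```text
8.4 [0.555  0.0023 0.1075] j [-0.474   0.5334  0.5251  1.9666 -0.3878  0.7408  0.5677] F [-1.1974  1.9881 -4.7001] T [ 0.4022  0.1338 -0.0269] 0.010694717941587247 59.23129320144653
```

Request:
{"api": "apply_moves", "payload": {"targets": [{"linear":[0,0,-0.04],"twist":[0,0,0],"fingers":0},{"linear":[0,0,-0.08],"twist":[0,0,0],"fingers":0},{"linear":[0,0,-0.08],"twist":[0,0,0],"fingers":0}]}}

```text
time: 8.7
ee_pos: [0.555, 0.0024, 0.1082]
tcp_rot: [-0.0, 0.599, 0.801, 0.0]
wrist_force: [-1.3, 1.9, -3.9]
gripper_width: 0.0109
grip_force: 59.3
```

```bash
python3 st.py|head -1
```

```text
8.7 [0.555  0.0024 0.1082] j [-0.4743  0.5322  0.5253  1.9664 -0.3867  0.742   0.5676] F [-1.3421  1.8783 -3.9154] T [ 0.5535  0.2099 -0.0336] 0.010859899389171418 59.28007364273071
```

The cap followed the pull by 0.7 mm and the force fell to its weight, so this is the gate. I'll turn a little further into it and lift slowly.

Request:
{"api": "apply_moves", "payload": {"targets": [{"linear":[0,0,-0.04],"twist":[0,0,0.03],"fingers":0},{"linear":[0,0,-0.08],"twist":[0,0,0.03],"fingers":0},{"linear":[0,0,-0.12],"twist":[0,0,0.03],"fingers":0},{"linear":[0,0,-0.12],"twist":[0,0,0.03],"fingers":0}]}}

```text
time: 9.1
ee_pos: [0.5548, 0.0025, 0.1092]
tcp_rot: [-0.0, 0.611, 0.792, 0.0]
wrist_force: [-1.2, 2.8, -5.8]
gripper_width: 0.0108
grip_force: 59.1
```

```bash
python3 st.py|head -1
```

```text
9.1 [0.5548 0.0025 0.1092] j [-0.4812  0.5322  0.5341  1.9665 -0.3912  0.7454  0.5419] F [-1.1973  2.7973 -5.7539] T [0.8702 0.1982 0.0802] 0.010788476521595923 59.05789375305176
```

Request:
{"api": "apply_moves", "payload": {"targets": [{"linear":[0.04,0,-0.04],"twist":[0,0,0],"fingers":0},{"linear":[0.06,-0.02,-0.1],"twist":[0,0,0],"fingers":0},{"linear":[0.06,-0.02,-0.16],"twist":[0,0,0],"fingers":0},{"linear":[0.06,-0.02,-0.2],"twist":[0,0,0],"fingers":0},{"linear":[0.06,-0.02,-0.2],"twist":[0,0,0],"fingers":0}]}}

```text
time: 9.6
ee_pos: [0.5546, 0.0026, 0.1114]
tcp_rot: [0.0, 0.611, 0.792, -0.0]
wrist_force: [-0.4, 2.9, -5.2]
gripper_width: 0.0112
grip_force: 59.0
```

```bash
python3 st.py|head -1
```

```text
9.6 [0.5546 0.0026 0.1114] j [-0.4837  0.5283  0.5367  1.9664 -0.3883  0.7487  0.5389] F [-0.3776  2.8694 -5.1855] T [0.5633 0.207  0.1213] 0.011153639931604734 59.02641534805298
```

Request:
{"api": "apply_moves", "payload": {"targets": [{"linear":[0.05,0,-0.1],"twist":[0,0,-0.015],"fingers":0},{"linear":[0.05,0,-0.2],"twist":[0,0,-0.015],"fingers":0},{"linear":[0.05,0,-0.3],"twist":[0,0,-0.015],"fingers":0},{"linear":[0.05,0,-0.4],"twist":[0,0,-0.015],"fingers":0},{"linear":[0.05,0,-0.5],"twist":[0,0,-0.015],"fingers":0},{"linear":[0.05,0,-0.5],"twist":[0,0,-0.015],"fingers":0}]}}

```text
time: 10.2
ee_pos: [0.5547, 0.0029, 0.1166]
tcp_rot: [0.0, 0.605, 0.796, 0.0]
wrist_force: [-0.1, -0.0, -3.7]
gripper_width: 0.0109
grip_force: 59.5
```

```bash
python3 st.py|head -1
```

```text
10.2 [0.5547 0.0029 0.1166] j [-0.4859  0.5195  0.5379  1.9642 -0.3793  0.7568  0.5455] F [-0.141  -0.0062 -3.6851] T [ 0.0163 -0.0072 -0.0346] 0.010889063911995787 59.459694027900696
```

Request:
{"api": "apply_moves", "payload": {"targets": [{"linear":[0,0,-0.3],"twist":[0,0,0],"fingers":0},{"linear":[0,0,-0.7],"twist":[0,0,0],"fingers":0},{"linear":[0,0,-1.2],"twist":[0,0,0],"fingers":0},{"linear":[0,0,-2],"twist":[0,0,0],"fingers":0},{"linear":[0,0,-4],"twist":[0,0,0],"fingers":0},{"linear":[0,0,-6.5],"twist":[0,0,0],"fingers":0},{"linear":[0,0,-8.5],"twist":[0,0,0],"fingers":0},{"linear":[0,0,-8.5],"twist":[0,0,0],"fingers":0}]}}

```text
time: 11.0
ee_pos: [0.5565, 0.003, 0.2044]
tcp_rot: [0.002, 0.605, 0.796, 0.002]
wrist_force: [1.0, -0.2, -2.4]
gripper_width: 0.0111
grip_force: 59.5
```

```bash
python3 st.py .527 -.2245 .20 14.7; python3 - <<'E'
from h import *
c=snap('side','s3.png')
cv2.imwrite('pics/s3c.png',cv2.resize(c['image'][130:330,170:430],None,fx=2.5,fy=2.5))
E
```

```text
11.0 [0.5565 0.003  0.2044] j [-0.5502  0.3917  0.6094  1.9093 -0.2802  0.9187  0.4661] F [ 0.9597 -0.1798 -2.3833] T [-0.018  -0.0247 -0.0071] 0.011141324180417167 59.50442612171173
[[-0.2684  0.9633  0.0062]
 [ 0.9633  0.2684  0.0011]
 [-0.0006  0.0063 -1.    ]]
lin cm [-21.1245  -8.9473   0.3968] twist [0.0063 0.0005 0.0152]
```

View pics/s3c.png

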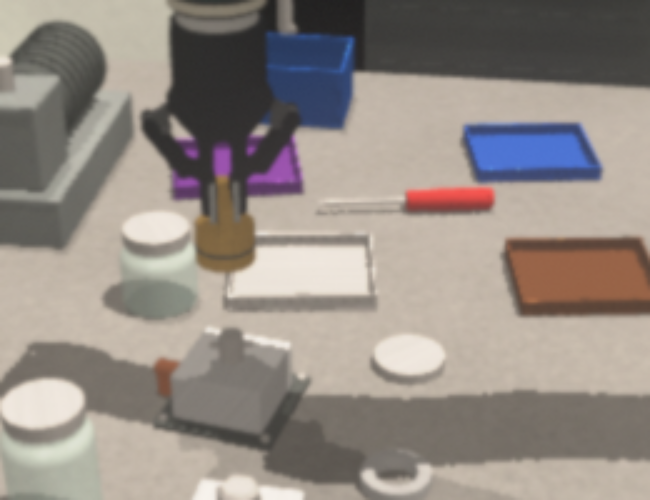

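The cap hangs upright in the gripper at (225,240) in the crop, and the spigot is bare at (232,345). The steel tray is empty at (300,270). I'll carry the cap over.

Request:
{"api": "apply_moves", "payload": {"targets": [{"linear":[-2,-0.8,0],"twist":[0,0,0],"fingers":0},{"linear":[-6,-2.5,0],"twist":[0,0,0],"fingers":0},{"linear":[-10,-4.2,0],"twist":[0,0,0],"fingers":0},{"linear":[-14,-5.9,0],"twist":[0,0,0],"fingers":0},{"linear":[-18,-7.6,0],"twist":[0,0,0],"fingers":0},{"linear":[-20.3,-8.6,0],"twist":[0,0,0],"fingers":0},{"linear":[-21.1,-8.9,0],"twist":[0,0,0],"fingers":0},{"linear":[-21.1,-8.9,0],"twist":[0,0,0],"fingers":0}]}}

```text
time: 11.85
ee_pos: [0.5245, -0.2249, 0.2003]
tcp_rot: [-0.001, 0.606, 0.796, -0.0]
wrist_force: [-0.6, 0.3, -2.9]
gripper_width: 0.0108
grip_force: 59.4
```

```bash
python3 st.py .527 -.2245 .075 14.7
```

```text
11.85 [ 0.5245 -0.2249  0.2003] j [-0.1593  0.4355  0.6502  1.8749 -0.3213  0.9389  0.9084] F [-0.6473  0.3058 -2.9193] T [ 0.0168 -0.0394 -0.0223] 0.010785596414054716 59.41274106502533
[[-0.2662  0.9639 -0.0017]
 [ 0.9639  0.2662  0.0001]
 [ 0.0006 -0.0016 -1.    ]]
lin cm [-0.0367  0.2711 12.5248] twist [-0.0016 -0.0006  0.0129]
```

Request:
{"api": "apply_moves", "payload": {"targets": [{"linear":[0,0.2,2],"twist":[0,0,0],"fingers":0},{"linear":[0,0.2,5],"twist":[0,0,0],"fingers":0},{"linear":[0,0.2,8],"twist":[0,0,0],"fingers":0},{"linear":[0,0.2,10.5],"twist":[0,0,0],"fingers":0},{"linear":[0,0.2,12],"twist":[0,0,0],"fingers":0},{"linear":[0,0.2,13],"twist":[0,0,0],"fingers":0},{"linear":[0,0.2,13.5],"twist":[0,0,0],"fingers":0},{"linear":[0,0.2,13.5],"twist":[0,0,0],"fingers":0}]}}

```text
time: 12.65
ee_pos: [0.5276, -0.2232, 0.0663]
tcp_rot: [-0.0, 0.605, 0.797, 0.0]
wrist_force: [-0.9, 0.3, -2.9]
gripper_width: 0.0108
grip_force: 59.3
```

```bash
python3 st.py .527 -.2245 .055 14.7
```

```text
12.65 [ 0.5276 -0.2232  0.0663] j [-0.0601  0.632   0.5267  1.9373 -0.4804  0.6984  1.0307] F [-0.9407  0.2573 -2.8647] T [-0.0147  0.0221  0.0141] 0.010808193692770529 59.27536368370056
[[-0.269   0.9631  0.0001]
 [ 0.9631  0.269   0.0002]
 [ 0.0001  0.0001 -1.    ]]
lin cm [-0.1128 -0.0941  1.1254] twist [ 0.0001 -0.0001  0.0158]
```

Request:
{"api": "apply_moves", "payload": {"targets": [{"linear":[0,0,0.3],"twist":[0,0,0],"fingers":0},{"linear":[0,0,0.6],"twist":[0,0,0],"fingers":0},{"linear":[0,0,0.8],"twist":[0,0,0],"fingers":0},{"linear":[0,0,0.95],"twist":[0,0,0],"fingers":0},{"linear":[0,0,1.05],"twist":[0,0,0],"fingers":0},{"linear":[0,0,1.05],"twist":[0,0,0],"fingers":0}]}}

```text
time: 13.25
ee_pos: [0.5273, -0.2234, 0.0557]
tcp_rot: [-0.0, 0.605, 0.796, 0.0]
wrist_force: [-0.3, -0.2, -3.6]
gripper_width: 0.0109
grip_force: 59.3
```

```bash
python3 st.py|head -1
```

```text
13.25 [ 0.5273 -0.2234  0.0557] j [-0.0506  0.6483  0.5149  1.9395 -0.4926  0.6802  1.0403] F [-0.3373 -0.1803 -3.6303] T [ 0.0098 -0.009  -0.0266] 0.010878599864659657 59.32353973388672
```

Request:
{"api": "apply_moves", "payload": {"targets": [{"linear":[0,0,0.06],"twist":[0,0,0],"fingers":0},{"linear":[0,0,0.12],"twist":[0,0,0],"fingers":0},{"linear":[0,0,0.18],"twist":[0,0,0],"fingers":0},{"linear":[0,0,0.18],"twist":[0,0,0],"fingers":0}]}}

```text
time: 13.65
ee_pos: [0.5276, -0.2235, 0.0547]
tcp_rot: [0.0, 0.605, 0.796, 0.0]
wrist_force: [-2.4, 1.2, 5.3]
gripper_width: 0.0107
grip_force: 60.5
```

```bash
python3 st.py|head -1
```

```text
13.65 [ 0.5276 -0.2235  0.0547] j [-0.0491  0.65    0.5133  1.9394 -0.4944  0.6783  1.042 ] F [-2.4152  1.1523  5.3034] T [0.1778 0.5558 0.0065] 0.010700768499040192 60.48590540885925
```

Contact at TCP z 0.0547, as predicted for the tray floor, with a light 8 N load. I'll release.

Request:
{"api": "apply_moves", "payload": {"targets": [{"linear":[0,0,0.14],"twist":[0,0,0],"fingers":8},{"linear":[0,0,0.14],"twist":[0,0,0],"fingers":20},{"linear":[0,0,0.14],"twist":[0,0,0],"fingers":45},{"linear":[0,0,0.14],"twist":[0,0,0],"fingers":45},{"linear":[0,0,0.14],"twist":[0,0,0],"fingers":45},{"linear":[0,0,0.14],"twist":[0,0,0],"fingers":45}]}}

```text
time: 14.25
ee_pos: [0.5273, -0.2234, 0.0524]
tcp_rot: [-0.0, 0.605, 0.796, -0.0]
wrist_force: [-0.4, -0.7, 0.0]
gripper_width: 0.0384
grip_force: 0.0
```

Request:
{"api": "apply_moves", "payload": {"targets": [{"linear":[0,0,-1],"twist":[0,0,0],"fingers":45},{"linear":[0,0,-3],"twist":[0,0,0],"fingers":45},{"linear":[0,0,-6],"twist":[0,0,0],"fingers":45},{"linear":[0,0,-10],"twist":[0,0,0],"fingers":45},{"linear":[0,0,-14],"twist":[0,0,0],"fingers":45},{"linear":[0,0,-17],"twist":[0,0,0],"fingers":45},{"linear":[0,0,-17],"twist":[0,0,0],"fingers":45}]}}

```text
time: 14.95
ee_pos: [0.5296, -0.2249, 0.2277]
tcp_rot: [0.004, 0.605, 0.796, 0.002]
wrist_force: [0.5, 0.1, 0.3]
gripper_width: 0.0388
grip_force: 0.0
```

```bash
python3 st.py|head -1; python3 - <<'E'
from h import *
c=snap('side','s4.png')
cv2.imwrite('pics/s4c.png',cv2.resize(c['image'][130:330,170:430],None,fx=2.5,fy=2.5))
E
```

```text
14.95 [ 0.5296 -0.2249  0.2277] j [-0.1817  0.4044  0.6735  1.8484 -0.302   0.9829  0.8916] F [0.5425 0.122  0.3146] T [-0.061  -0.0384  0.0256] 0.03880103737417037 0.0
```

View pics/s4c.png

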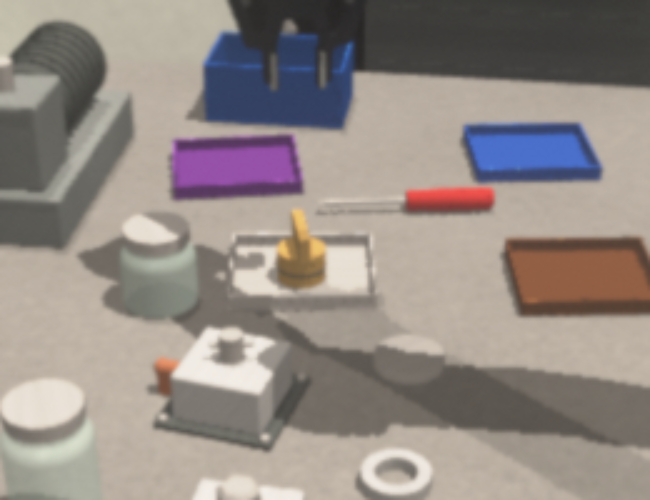

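The cap stands upright, wing on top, in the middle of the steel tray at (301,262) in the crop. The gripper is clear and everything else is in place.

```bash
python3 -c "
from bench import ticket
print(ticket.job_done())"
```

```text
the job is handed in; nothing more can be done
None
```

The cap let go after about 63° of clockwise turn; I lifted it off, stood it upright near the middle of the steel tray, released it and handed the job in at about 15 s, with no verdict returned.

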